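# Show the brass scrap to the bench camera

## Task

The camera over the jeweller's bench has to see how full the brass scrap bin is, the one with the yellow lid. Press that bin's lever down to its stop and hold the lid fully raised for about three seconds, then let go of the lever so that the lid closes again. Work the lid by its lever only, without touching the lid, and leave the red and blue bins shut.

Things in the scene. Friction and masses are not known exactly. Their poses are not given: they have to be found in the camera images.
- yellow_pad (a point): Centre of the top of the black press pad (36 long, 44 wide, 10 mm thick) on the free end of the yellow bin's lever, 92 mm out from the bin's front, 105 mm above the bench, free below; 215 mm along the shut lid's -x from its origin. Pushed straight down with 5 to 10 N it sinks 31 mm to its stop, lifting the lid in step, and springs back when let go. x axis: towards the bin; y: across; z: up at rest, turning 21 degrees with the lever
- yellow_lid: Yellow flat lid, 126 x 116 x 9 mm, on a fixed grey bin 110 mm tall with a lever in front. Origin on the hinge line at the back edge, mid-width, 110 mm above the bench; shut, the lid reaches 126 mm along its own -x, towards the lever, and z is up. At the lever's stop it stands 62 degrees open; let go, it swings shut by itself within a second. Rising, its front edge moves up and back.
- red_lid: Red flat lid, 126 x 116 x 9 mm, on a fixed grey bin 110 mm tall with a lever in front. Origin on the hinge line at the back edge, mid-width, 110 mm above the bench; shut, the lid reaches 126 mm along its own -x, towards the lever, and z is up. Same bin and lever as the yellow one, for copper; must stay shut.
- blue_lid: Blue flat lid, 126 x 116 x 9 mm, on a fixed grey bin 110 mm tall with a lever in front. Origin on the hinge line at the back edge, mid-width, 110 mm above the bench; shut, the lid reaches 126 mm along its own -x, towards the lever, and z is up. Same bin and lever as the yellow one, for silver; must stay shut.

How it is judged:
By the outcome, as a careful person would: the job done as asked, in the order asked, and still so for the second after the job is handed in, with the robot touching nothing.
It also fails if it takes over 35 s, if anything falls off the work surface, if the arm or the gripper's body presses on something with over 40 N, if the wrist force passes 120 N, or if a joint passes its speed limit or range.

## Robot

A 6-joint arm with a two-finger parallel gripper is mounted at the origin on the work surface. World frame = base frame: x ahead of the robot, y to its left, z up, the work surface at z = 0. Lengths are in m, angles in rad, forces in N, time in s.
With the tool pointing down it reaches from about 0.35 to 0.875 m from the base axis. Payload 15.5 kg.
Tool frame: the origin (TCP) lies at the very end of the fingers, on their centre line; the grasp point (between the pads) lies 19 mm behind it; z points along the fingers, y is the direction in which the jaws open and shut (so a half turn about z gives the same grasp; the last joint's range is limited). The gripper opens to 85 mm and grips with 20 to 120 N. Pads are 22 mm wide; open, the fingers measure 114 mm over their backs; the gripper's body (76 mm by 85 mm) begins 54 mm behind the grasp point. The pads swing forward as they close: fully open they stand 13 mm farther back than shut.
Start: joints at [1.103, 0.494, 1.345, -0, 1.302, -0.096], TCP at [0.227, 0.582, 0.231] pointing down, gripper open.
Joint ranges: [-2.91, 2.91], [-0.82, 2.16], [0.22, 2.67], [-1.22, 4.37], [0.12, 2.79], [-3.08, 3.08]. Speed limits (rad/s): [1.89, 1.89, 2.57, 3.01, 3.01, 3.01].

## Interface

Orientations are given as a rotation vector (axis times angle).
In Python, from cell import arm gives the robot as it stands.
- The arm moves only by the tool arm_command, never from a script. Its argument "increments" is a list that holds one entry, the list of rows, each a list of 5 numbers: the shift along the world's x, y, z in mm, then the turn about the world's z in rad, then the gripper's target within -1 to 1 (fully open at 1, half-way at 0, shut at -1). A call has 1 to 8 rows; each row is the pose to reach, as a shift and turn from the pose measured when the call began; what a row does not reach only later rows make up. A row lasts 1/12 s, in which the tool goes at most 41.7 mm and 7.16 degrees, less where a joint would pass 70% of its speed; a pose out of reach is approached as far as the arm can. A call with a gripper value outside its range is refused whole. The fingers move at their own pace and stop on an object; "grip_force" is the grip in N (left out, the last holds). Time passes only in rows, so rows that repeat a pose let the fingers close. It gives the time, the measured TCP pose, the force and the opening at its end, in the units of the state.
- arm.state(): the state, without advancing time (a new reading comes with each control period).
- arm.capture(name): name is "scene" or "top" or "wrist"; returns the picture (480x640x3 uint8, blue, green, red); there is no depth.
- arm.camera_model(name): a dict with "vfov" (degrees; the focal length in pixels is half the picture's height over the tangent of half this angle, whatever the lens; pixels are square), "cx", "cy" (the principal point, pixels), "dist_coeffs" ([k1, k2, p1, p2, k3] as OpenCV has them; the pictures are not rectified), "pose" (4x4, takes a point from camera to world coordinates); the wrist camera has in their place "T_tool_cam" (4x4, takes a point from camera to tool coordinates, whose origin is the TCP and whose axes are the flange's). Camera axes: x right, y up, looking along -z (the intrinsics and any distortion apply to the point x, -y, -z); pixel columns grow to the right and rows downward; lengths in m; the calibration is good to about 2 mm. A picture is of the moment at which its call begins: read the wrist's pose just before it. camera_model takes no time and is no camera call.
- arm.hand_in(): hands the job in, once; it reports no verdict.
Trained networks look in the newest picture that a camera, given by its name, has taken for a name from the list of things; names that differ only in an ending like _2 or _b are one class to them, and where a whole thing is asked for, a point or a joint stands for the part that bears it (a point fixed in the world has none). Each returns a list of dicts, best first, with "confidence" (0 to 1); they miss things now and then, are a little off and sometimes report something else, mostly with a low value. They report only what shows in the picture. A call takes as long as a camera call.
- arm.look_for(camera, thing): "at" ([x, y, z] in m, in world coordinates, good to about 4 mm: the middle of the surface that is visible of it).
- arm.mark_of(camera, thing): "at" ([x, y, z] in m, in world coordinates, good to about 4 mm: a listed point, or the origin of a listed thing).
The state is a dict: "time_s": time; "joint_positions": joint angles; "dq": joint speeds; "effort": joint torques, N m; "ee_pos": TCP position; "tcp_rot": TCP orientation; "ft_force": force on the tool from outside, world axes, zero at the start; "torque": the same for the moment, N m; "gripper_width": finger opening in m.
Only numpy, scipy, OpenCV 4.12 (cv2) and the standard library are available. Lean on these libraries where they do the work, as an engineer would, in place of code of your own. Each camera call takes 0.05 s, during which the arm holds its last target.

## Working session

There is one attempt and no reset: what is moved stays moved. The work goes in short steps, Python scripts to look and compute and a tool call to move; the robot and the scene stay as the last step left them, time stands still between calls to the robot, and variables do not carry over. Pictures are saved under pics/ and viewed, and the job is handed in when it is done.

Besides the shell and the picture viewer there is one more tool, called as name(argument=value, ...) on one line, values as JSON. arm_command: Moves the arm, as the interface text tells. Its arguments: {"type":"object","properties":{"increments":{"type":"array","items":{"type":"array","items":{"type":"array","items":{"type":"number"}}}},"grip_force":{"type":"number"}},"required":["increments"]}

```bash
mkdir -p pics
python3 - <<'E'
from cell import arm
import cv2
s=arm.state();print(s)
for c in("scene","top"):
    im=arm.capture(c);cv2.imwrite(f"pics/{c}0.png",im)
    for t in("yellow_pad","yellow_lid","red_lid","blue_lid"):
        print(c,t,arm.mark_of(c,t)[:3])
    m=arm.camera_model(c);print(m)
E
```

```text
{'time_s': 0.0, 'joint_positions': array([ 1.10350183e+00,  4.94161997e-01,  1.34611063e+00,  1.05931580e-05,
        1.30250517e+00, -9.55078613e-02]), 'dq': array([-1.18302508e-04, -1.98684920e-05, -8.32139199e-04, -8.47723745e-04,
       -5.64538136e-04, -7.89132391e-04]), 'effort': array([-4.92161562e-04, -8.82170105e+01, -3.83849037e+01, -1.90850437e-04,
        1.03392111e-02,  4.45048090e-05]), 'ee_pos': array([0.2268906 , 0.58198705, 0.23072038]), 'tcp_rot': array([-5.80585001e-01, -3.08713344e+00,  1.78374726e-03]), 'ft_force': array([ 0.1491455 , -0.0745075 ,  0.07937833]), 'torque': array([ 0.01446704, -0.02606165,  0.04000871]), 'gripper_width': 0.08535465733379341}
scene yellow_pad [{'at': [0.4619, -0.1365, 0.1035], 'confidence': 0.58}]
scene yellow_lid [{'at': [0.6784, -0.0966, 0.109], 'confidence': 0.77}]
scene red_lid [{'at': [0.7189, -0.3182, 0.108], 'confidence': 0.58}]
scene blue_lid [{'at': [0.7151, 0.3453, 0.1077], 'confidence': 0.94}]
{'vfov': 52.1447189302635, 'cx': 327.14500286826126, 'cy': 238.86552710276487, 'dist_coeffs': array([-0.0513704,  0.       ,  0. 
[... 281 characters left out ...]
  ]])}
top yellow_pad [{'at': [0.4715, -0.136, 0.1127], 'confidence': 0.94}]
top yellow_lid [{'at': [0.6821, -0.0987, 0.1118], 'confidence': 0.57}]
top red_lid [{'at': [0.7149, -0.3135, 0.1143], 'confidence': 0.78}]
top blue_lid [{'at': [0.7125, 0.3465, 0.1139], 'confidence': 0.79}]
{'vfov': 54.93178189176109, 'cx': 319.7213760170548, 'cy': 238.75530768245312, 'dist_coeffs': array([0.01230995, 0.        , 0.        , 0.        , 0.        ]), 'pose': array([[ 0.01188004,  0.99633129, -0.08475158,  0.49495004],
       [-0.99973814,  0.01017723, -0.02049573, -0.01834234],
       [-0.019558  ,  0.08497287,  0.99619129,  1.23211832],
       [ 0.        ,  0.        ,  0.        ,  1.        ]])}
```

View pics/top0.png

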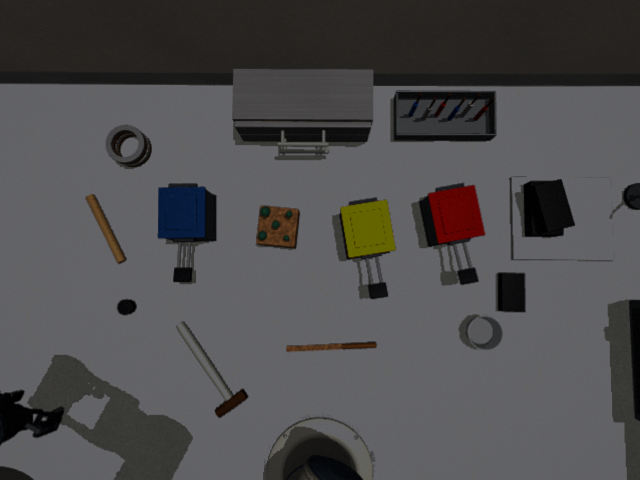

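View pics/scene0.png

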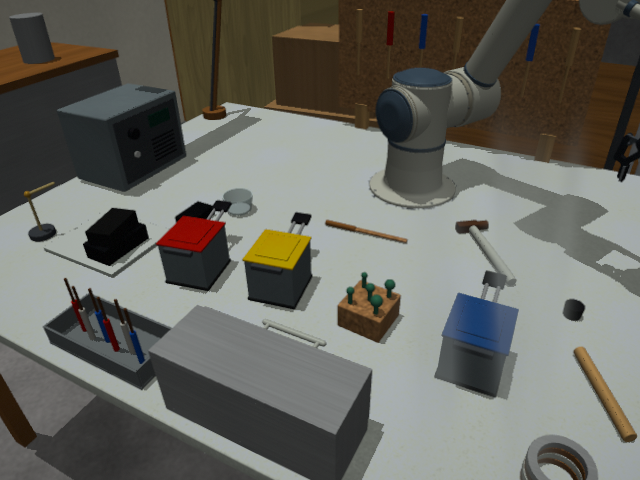

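The top view shows the yellow bin's pad at about (377,291) and the lid at about (367,229). The scene view shows the pad at about (301,219). All the lids are shut and the way across is clear. I'll refine the pad position with rays.

```bash
cat > h.py <<'E'
import numpy as np,cv2
def ray(m,uv,z,pose=None):
    P=np.array(m["pose"]) if pose is None else pose
    f=240/np.tan(np.radians(m["vfov"]/2))
    K=np.array([[f,0,m["cx"]],[0,f,m["cy"]],[0,0,1]])
    x,y=cv2.undistortPoints(np.array([[uv]],float),K,m["dist_coeffs"])[0,0]
    d=P[:3,:3]@[x,-y,-1];o=P[:3,3];return o+d*(z-o[2])/d[2]
E
python3 - <<'E'
from cell import arm
import cv2,numpy as np
from h import ray
for c,(x,y),s in(("top",(330,185),6),("scene",(235,195),6)):
    im=cv2.imread(f"pics/{c}0.png")[y:y+130,x:x+100]
    im=np.clip(im.astype(float)*2,0,255).astype('uint8')
    cv2.imwrite(f"pics/{c}z.png",cv2.resize(im,None,fx=4.6,fy=4.6,interpolation=2))
print(ray(arm.camera_model("top"),(377,291),.105),ray(arm.camera_model("scene"),(301,218),.105))
E
```

```text
[ 0.46535144 -0.13531973  0.105     ] [ 0.47184628 -0.13496876  0.105     ]
```

View pics/topz.png

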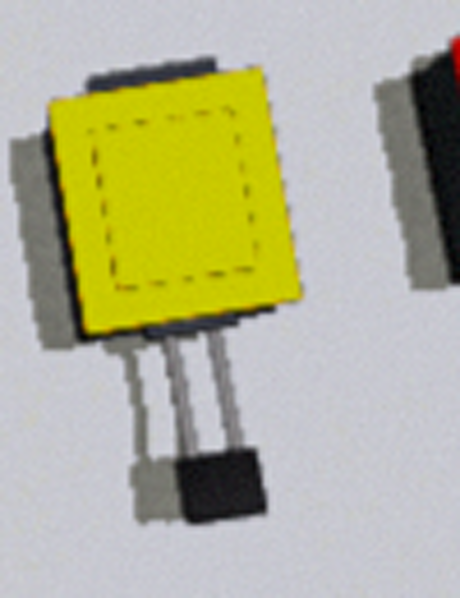

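View pics/scenez.png

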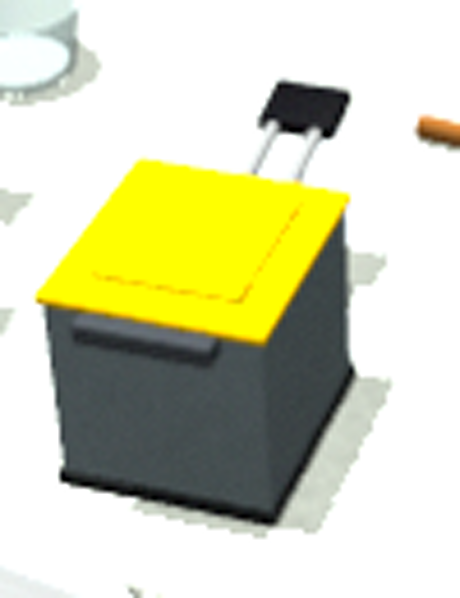

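arm_command(increments=[[[10,-40,0,0.1,-1],[20,-80,0,0.2,-1],[30,-120,0,0.3,-1],[42,-160,0,0.4,-1],[55,-200,0,0.5,-1],[70,-240,0,0.55,-1],[85,-280,0,0.55,-1],[100,-310,0,0.55,-1]]], grip_force=40)

```text
time_s: 1.17
ee_pos: [0.3268, 0.2699, 0.2314]
tcp_rot: [-0.281, 3.129, -0.0]
ft_force: [1.8, 1.2, 0.6]
gripper_width: 0.0001
```

The enlarged crops put the pad centre at about (378.3,290.4) in the top picture, which is roughly (0.467,-0.137). The bin's yaw is about 10°, and the gripper is now shut and aligned with it.

arm_command(increments=[[[14,-39,0,0,-1],[28,-78,0,0,-1],[42,-117,0,0,-1],[56,-156,0,0,-1],[70,-195,0,0,-1],[84,-234,0,0,-1],[98,-273,0,0,-1],[110,-312,0,0,-1]]])

```text
time_s: 1.83
ee_pos: [0.4373, -0.0443, 0.2317]
tcp_rot: [-0.28, 3.128, -0.001]
ft_force: [1.7, 0.9, 0.3]
gripper_width: 0.0001
```

arm_command(increments=[[[10,-30,-5,0,-1],[20,-60,-15,0,-1],[30,-95,-30,0,-1],[30,-95,-50,0,-1],[30,-95,-70,0,-1],[30,-95,-70,0,-1]]])

```text
time_s: 2.33
ee_pos: [0.4657, -0.1393, 0.1589]
tcp_rot: [0.278, -3.126, -0.003]
ft_force: [-0.2, -0.3, 0.1]
gripper_width: 0.0001
```

Run:
```python
from cell import arm
import cv2
s=arm.state();print({k:s[k] for k in("time_s","ee_pos","tcp_rot","ft_force")})
for c in("wrist","top","scene"):
    cv2.imwrite(f"pics/{c}1.png",cv2.convertScaleAbs(arm.capture(c),alpha=1.6))
    print(c,arm.mark_of(c,"yellow_pad")[:2])
print(arm.camera_model("wrist"))
```

```text
{'time_s': 2.3333, 'ee_pos': array([ 0.46574078, -0.13933544,  0.15891389]), 'tcp_rot': array([ 2.77885955e-01, -3.12620252e+00, -2.88060793e-03]), 'ft_force': array([-0.23898495, -0.30662837,  0.12148367])}
wrist [{'at': [0.4699, -0.1378, 0.1096], 'confidence': 0.67}]
top []
scene [{'at': [0.4672, -0.1369, 0.1038], 'confidence': 0.57}]
{'vfov': 67.42146974463353, 'cx': 313.1612853055301, 'cy': 244.79906655306604, 'dist_coeffs': array([-0.06396135,  0.        ,  0.        ,  0.        ,  0.        ]), 'T_tool_cam': array([[-3.60255884e-04,  9.63433655e-01,  2.67946754e-01,
         6.72762869e-02],
       [ 9.99999875e-01,  2.53814912e-04,  4.31884355e-04,
         5.59327255e-04],
       [ 3.48083041e-04,  2.67946876e-01, -9.63433625e-01,
        -1.42619653e-01],
       [ 0.00000000e+00,  0.00000000e+00,  0.00000000e+00,
         1.00000000e+00]])}
```

View pics/wrist1.png

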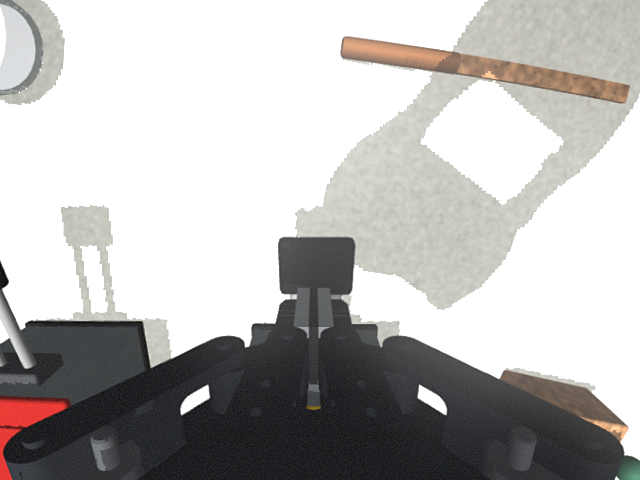

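View pics/scene1.png

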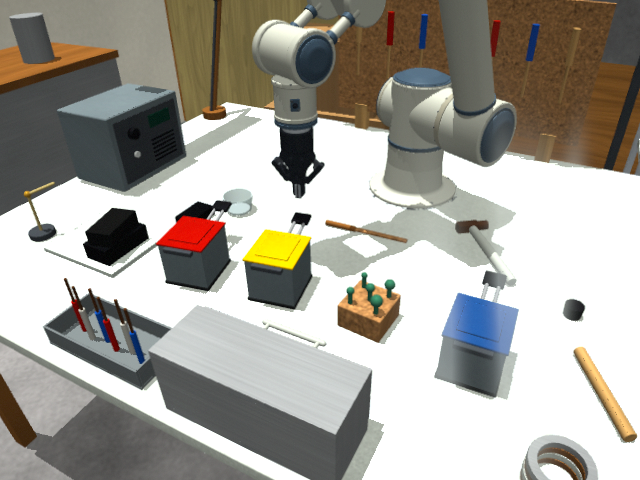

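The wrist picture shows the pad's top face spanning columns 279-354 and rows 238-293, straight ahead of the shut fingertips. The scene picture shows the fingers above the pad at about (299,217). I'll check the centre by ray.

Run:
```python
from cell import arm
import numpy as np
from scipy.spatial.transform import Rotation as R
from h import ray
m=arm.camera_model("wrist");T=np.eye(4)
s=arm.state();T[:3,:3]=R.from_rotvec(s["tcp_rot"]).as_matrix();T[:3,3]=s["ee_pos"]
P=T@m["T_tool_cam"]
for uv in((279,238),(354,238),(355,290),(279,290),(317,264)):print(uv,ray(m,uv,.105,P))
```

```text
(279, 238) [ 0.45620486 -0.16099832  0.105     ]
(354, 238) [ 0.44849667 -0.11850138  0.105     ]
(355, 290) [ 0.47996436 -0.1111672   0.105     ]
(279, 290) [ 0.48811776 -0.15609143  0.105     ]
(317, 264) [ 0.46782234 -0.13661248  0.105     ]
```

arm_command(increments=[[[2,2,-12,0,-1],[2,2,-24,0,-1],[2,2,-36,0,-1],[2,2,-45,0,-1],[2,2,-48,0,-1],[2,2,-52,0,-1],[2,2,-56,0,-1],[2,2,-60,0,-1]]])

```text
time_s: 3.3
ee_pos: [0.4701, -0.1374, 0.1032]
tcp_rot: [-0.281, 3.126, -0.003]
ft_force: [-3.3, 0.1, 6.7]
gripper_width: 0.0002
```

arm_command(increments=[[[0,0,-4,0,-1],[0,0,-8,0,-1],[0,0,-12,0,-1],[0,0,-16,0,-1],[0,0,-20,0,-1]]])

```text
time_s: 3.72
ee_pos: [0.4698, -0.1375, 0.0833]
tcp_rot: [-0.281, 3.126, -0.003]
ft_force: [-4.5, -0.8, 7.3]
gripper_width: 0.0001
```

arm_command(increments=[[[0,0,-4,0,-1],[0,0,-7,0,-1],[0,0,-9,0,-1],[0,0,-10,0,-1]]])

```text
time_s: 4.05
ee_pos: [0.4704, -0.1377, 0.075]
tcp_rot: [-0.281, 3.124, -0.005]
ft_force: [-12.6, 5.0, 66.4]
gripper_width: -0.0001
```

Run:
```python
from cell import arm
import cv2
s=arm.state();print({k:s[k] for k in("time_s","ee_pos","ft_force")})
cv2.imwrite("pics/scene2.png",cv2.convertScaleAbs(arm.capture("scene"),alpha=1.6))
```

```text
{'time_s': 4.05, 'ee_pos': array([ 0.47038957, -0.13765281,  0.0749677 ]), 'ft_force': array([-12.64511974,   5.00196772,  66.35913146])}
```

View pics/scene2.png

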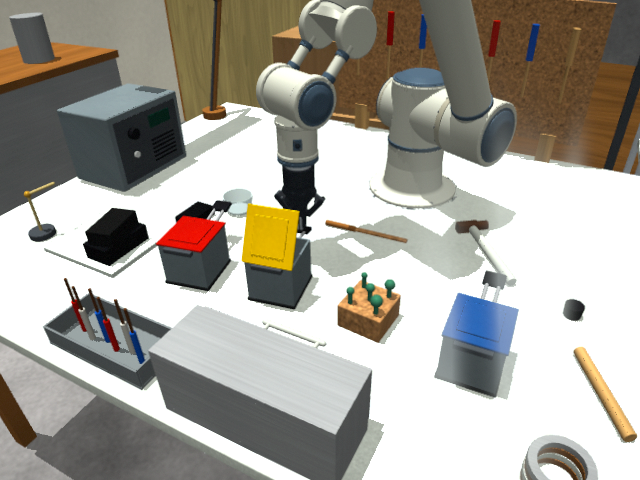

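The lid stands fully open, at about (271,237) in the picture, with the lever on its stop. I'll ease the force off a little and hold.

arm_command(increments=[[[0,0,-0.8,0,-1],[0,0,-0.8,0,-1],[0,0,-0.8,0,-1],[0,0,-0.8,0,-1],[0,0,-0.8,0,-1],[0,0,-0.8,0,-1]]])

```text
time_s: 4.6
ee_pos: [0.4703, -0.1376, 0.0756]
tcp_rot: [-0.281, 3.123, -0.005]
ft_force: [-8.4, 3.9, 31.5]
gripper_width: -0.0004
```

arm_command(increments=[[[0,0,-1.2,0,-1],[0,0,-1.2,0,-1],[0,0,-1.2,0,-1],[0,0,-1.2,0,-1],[0,0,-1.2,0,-1],[0,0,-1.2,0,-1],[0,0,-1.2,0,-1],[0,0,-1.2,0,-1]]])

```text
time_s: 5.27
ee_pos: [0.4703, -0.1376, 0.0756]
tcp_rot: [-0.281, 3.122, -0.006]
ft_force: [-7.5, 4.1, 31.5]
gripper_width: -0.0001
```

arm_command(increments=[[[0,0,-1.2,0,-1],[0,0,-1.2,0,-1],[0,0,-1.2,0,-1],[0,0,-1.2,0,-1],[0,0,-1.2,0,-1],[0,0,-1.2,0,-1],[0,0,-1.2,0,-1],[0,0,-1.2,0,-1]]])

```text
time_s: 5.93
ee_pos: [0.4703, -0.1376, 0.0756]
tcp_rot: [-0.281, 3.121, -0.007]
ft_force: [-8.1, 3.4, 30.4]
gripper_width: -0.0001
```

arm_command(increments=[[[0,0,-1.2,0,-1],[0,0,-1.2,0,-1],[0,0,-1.2,0,-1],[0,0,-1.2,0,-1],[0,0,-1.2,0,-1],[0,0,-1.2,0,-1],[0,0,-1.2,0,-1],[0,0,-1.2,0,-1]]])

```text
time_s: 6.6
ee_pos: [0.4703, -0.1376, 0.0756]
tcp_rot: [-0.281, 3.121, -0.008]
ft_force: [-8.0, 1.8, 30.0]
gripper_width: -0.0001
```

Run:
```python
from cell import arm
import cv2
s=arm.state();print({k:s[k] for k in("time_s","ee_pos","ft_force")})
cv2.imwrite("pics/scene3.png",cv2.convertScaleAbs(arm.capture("scene"),alpha=1.6))
```

```text
{'time_s': 6.6, 'ee_pos': array([ 0.47031913, -0.13756549,  0.07558882]), 'ft_force': array([-7.99997758,  1.84428007, 30.02313394])}
```

View pics/scene3.png

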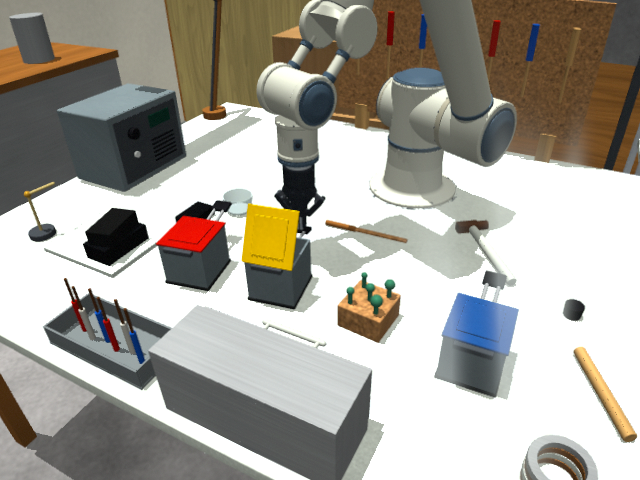

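The lid is still fully raised, unchanged from the last picture, and has been held for about 2.65 s. I'll hold about 0.6 s more, then release.

arm_command(increments=[[[0,0,-1.2,0,-1],[0,0,-1.2,0,-1],[0,0,-1.2,0,-1],[0,0,-1.2,0,-1],[0,0,-1.2,0,-1],[0,0,-1.2,0,-1]]])

```text
time_s: 7.15
ee_pos: [0.4703, -0.1376, 0.0756]
tcp_rot: [-0.281, 3.12, -0.008]
ft_force: [-8.2, 2.5, 30.5]
gripper_width: 0.0
```

arm_command(increments=[[[0,0,10,0,-1],[0,0,20,0,-1],[0,0,32,0,-1],[0,0,45,0,-1],[0,0,60,0,-1],[0,0,80,0,-1],[0,0,100,0,-1],[0,0,120,0,-1]]])

```text
time_s: 7.82
ee_pos: [0.4703, -0.1375, 0.1967]
tcp_rot: [-0.281, 3.12, -0.008]
ft_force: [-0.6, -0.1, 0.2]
gripper_width: 0.0001
```

arm_command(increments=[[[-10,0,10,0,-1],[-20,0,10,0,-1],[-30,0,10,0,-1],[-30,0,10,0,-1],[-30,0,10,0,-1],[-30,0,10,0,-1],[-30,0,10,0,-1],[-30,0,10,0,-1]]])

```text
time_s: 8.48
ee_pos: [0.4405, -0.1376, 0.2063]
tcp_rot: [-0.282, 3.12, -0.008]
ft_force: [0.3, -0.1, 1.1]
gripper_width: -0.0003
```

Run:
```python
from cell import arm
import cv2
s=arm.state();print({k:s[k] for k in("time_s","ee_pos","ft_force")})
cv2.imwrite("pics/scene4.png",cv2.convertScaleAbs(arm.capture("scene"),alpha=1.6))
print(arm.mark_of("scene","yellow_pad")[:1],arm.look_for("scene","yellow_lid")[:1])
```

```text
{'time_s': 8.4833, 'ee_pos': array([ 0.44050182, -0.13757469,  0.20633877]), 'ft_force': array([ 0.25454903, -0.09325935,  1.07811173])}
[{'at': [0.4633, -0.1355, 0.102], 'confidence': 0.74}] []
```

View pics/scene4.png

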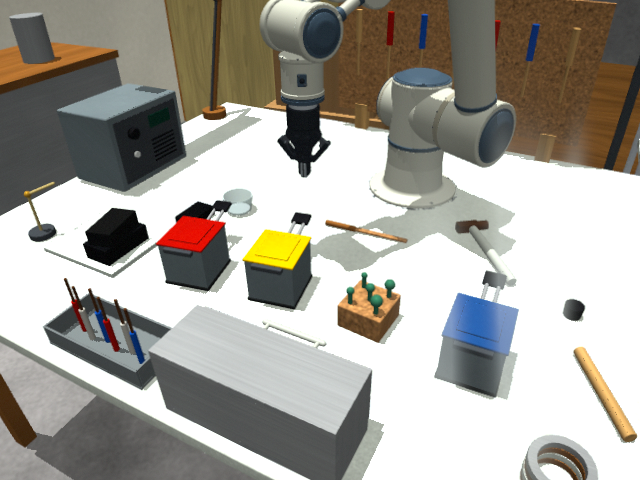

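The yellow lid is shut again, at about (279,249), and the pad is back up at about (301,219). The red and blue lids are shut and the gripper is clear, so I'll hand in.

```bash
python3 -c "
from cell import arm
print(arm.hand_in())"
```

```text
the job is handed in; nothing more can be done
None
```

The yellow bin's lid was held fully raised for about 3.1 s and then let go, and it closed again. I pressed the lever with the shut fingertips only and handed the job in at about 8.6 s.

- **Hold:** pictures near the start and end of the hold showed the lid fully open and unmoved. The fingertips stayed at z ≈ 75.6 mm with about 30 N on the lever, against about 7 N while the lever was still moving, so it was on its stop.
- **Force:** on reaching the stop the force read 66 N at the end of that move. I eased it to about 30 N within half a second. That is under the 120 N wrist limit. It was through the fingertips, so I took the 40 N limit on the arm and gripper body not to apply.
- **End state:** the last picture shows the yellow lid shut, the pad back up, the red and blue lids shut and the gripper about 10 cm above the pad.
- **Failed check:** the network's look for the yellow lid in the last picture found nothing, so its closure was judged by eye. The pad was found at z ≈ 0.102 m, close to its 0.105 m rest height.

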